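# Swing the bench magnifier over the plaster medallion

### The arm

A 6-joint arm with a two-finger parallel gripper is mounted at the origin on the work surface. World frame = base frame: x ahead of the robot, y to its left, z up, the work surface at z = 0. Lengths are in m, angles in rad, forces in N, time in s.
With the tool pointing down it reaches from about 0.3 to 0.75 m from the base axis. Payload 8.5 kg.
Tool frame: the origin (TCP) lies between the finger pads; the fingertips stand ahead of it and the grasp point (between the pads) lies 3 mm ahead of it (arm.tcp_to_tips is the z of the fingertips in the tool frame, in m); z points along the fingers, y is the line along which they close (so a half turn about z gives the same grasp; the last joint's range is limited). The gripper opens to 85 mm and grips with 20 to 120 N. Pads are 22 mm wide; open, the fingers measure 114 mm over their backs; the gripper's body (76 mm by 85 mm) begins 54 mm behind the grasp point. The pads swing forward as they close: fully open they stand 13 mm farther back than shut.
Start: joints at [-0.215, 0.381, 1.297, -0, 1.464, -0.215], TCP at [0.55, 0, 0.253] pointing down, gripper open.
Joint ranges: [-3.11, 3.11], [-0.89, 2.33], [0.22, 2.48], [-1.42, 4.56], [0.17, 2.85], [-2.88, 2.88]. Speed limits (rad/s): [2.39, 2.39, 3.14, 3.14, 3.14, 3.14].

### API

Orientations are given as a 3x3 rotation matrix whose columns are the frame's x, y, z axes.
In Python, from station import monitor, optics, arm gives the robot as it stands.
- The arm moves only by the tool servo_tool, never from a script. Its arguments are lists of equal length, an entry for each row: "claw": the gripper's target within -1 to 1 (shut at 1, half-way at 0, fully open at -1); "linear": the shift along the world's x, y, z in m, a list of three; "twist": the turn, a rotation vector about the world's x, y, z in rad, a list of three. A call has 1 to 5 rows; each row shifts and turns the commanded pose from where the row before left it; what a row does not reach is not made up. A row lasts 1/8 s, in which the tool goes at most 62.5 mm and 10.7 degrees, less where a joint would pass 70% of its speed; a pose out of reach is approached as far as the arm can. A call with a gripper value outside its range is refused whole. The fingers move at their own pace and stop on an object; "newtons" is the grip in N (left out, the last holds). Time passes only in rows, so rows that do not move let the fingers close. It gives the time, the measured TCP pose, the force, the opening and the grip force at its end, in the units of the state.
- monitor.state(): the state, without advancing time (a new reading comes with each control period).
- optics.get_image(name): name is "scene" or "side" or "wrist"; returns the picture (420x560x3 uint8, red, green, blue); there is no depth.
- optics.get_calibration(name): a dict with "camera_matrix" (3x3 intrinsics, pixels), "k1" (the pictures are not rectified: a ray, as slopes to the right and down, at radius r is drawn at 1 + k1 r^2 times it, then the intrinsics apply), "rvec" (rotation vector, rad) and "tvec" (3), from world to camera coordinates, as OpenCV has them; the wrist camera has in their place "T_tool_cam" (4x4, takes a point from camera to tool coordinates, whose origin is the TCP and whose axes are the flange's). Camera axes: x right, y down, z forward; pixel columns grow to the right and rows downward; lengths in m; the calibration is good to about 2 mm. A picture is of the moment at which its call begins: read the wrist's pose just before it. get_calibration takes no time and is no camera call.
- arm.finish_job(): hands the job in; it is judged then, once.
The state is a dict: "t": time; "qpos": joint angles; "joint_vel": joint speeds; "joint_efforts": joint torques, N m; "tcp_pos": TCP position; "tool_rot": TCP orientation; "ft_force": force on the tool from outside, world axes, zero at the start; "moment": the same for the moment, N m; "opening": finger opening in m; "finger_force": force on a finger pad.
Only numpy, scipy, OpenCV 4.12 (cv2) and the standard library are available. Lean on these libraries where they do the work, as an engineer would, in place of code of your own. Each camera call takes 0.05 s, during which the arm holds its last target. There are 200 camera calls.

### The job

Take the bench magnifier by its upright black handle and swing its stiff two-part arm until the lens stays centred over the round plaster medallion, so that looking straight down the whole medallion lies under the glass. Then let go. Leave the medallion, the oblong plaster tile, the tub, the bottle and the spatula lying where they are.

Things in the scene. Friction and masses are not known exactly. Their poses are not given: they have to be found in the camera images.
- lower_bar (a point): outer end of the magnifier's lower bar, on the elbow axis, 190 mm above the table. Own +x axis points along the bar (grey, 22 mm wide) back to the shoulder axis 260 mm away, where it turns level on a fixed stand (foot 170 mm across, 203 mm high). Shoulder joint stiff, about 1 N m of friction; stays where left
- head_arm: the magnifier's outer part: grey bar, upright handle and lens in one, turning level on the elbow at the end of the lower bar; origin on the upright elbow axis, 214 mm above the table; own -x axis points along it to the lens. Elbow stiff, about 0.7 N m of friction; stays where left; bends one way only, from straight (0) to folded by 2.55 rad counter-clockwise from above
- lens (a point): centre of the round magnifier glass, 260 mm from the elbow axis. Clear glass 124 mm across in a white rim 142 mm across and 20 mm thick, level, rim top 224 mm above the table. Own -x axis points along the head arm away from the elbow
- handle (a point): grip point of the magnifier's handle: an upright black round knob 26 mm thick that stands on the head arm, 46 mm clear height above the bar (its top 272 mm above the table); this point is on its axis 248 mm above the table. It stands on the line from elbow to lens, 170 mm from the elbow axis and 90 mm short of the lens centre. All other parts of the magnifier are lower than 230 mm
- medallion: round white plaster medallion, 76 mm across, 19 mm thick, with a raised edge and a boss in the middle, loose on the table; origin at the centre of its underside
- tile: oblong white plaster tile, 65 x 100 x 16 mm, loose on the table; not the one to look at; origin at the centre of its underside
- scale: white bench scale with steel pan, 240 x 170 x 64 mm, does not move; origin at the centre of its underside
- tub: clear plastic tub, 120 mm across, 70 mm high, loose on the pan of the scale (its rim 134 mm above the table); origin at the centre of its underside
- bottle: blue plastic bottle with white cap, 66 mm across, 180 mm high, loose on the table; origin at the centre of its underside
- spatula: modelling spatula 200 mm long lying on the table between the casts, low; origin under its middle

How it is judged:
By the outcome, as a careful person would: the job done as asked, in the order asked, and still so for the second after the job is handed in, with the robot touching nothing.
It also fails if it takes over 48 s, if anything falls off the work surface, if the arm or the gripper's body presses on something with over 40 N, if the wrist force passes 120 N, or if a joint passes its speed limit or range.

## Working session

There is one attempt and no reset: what is moved stays moved. The work goes in short steps, Python scripts to look and compute and a tool call to move; the robot and the scene stay as the last step left them, time stands still between calls to the robot, and variables do not carry over. Pictures are saved under pics/ and viewed, at most 10 in all, crops included, and the job is handed in when it is done.

Besides the shell and the picture viewer there is one more tool, called as name(argument=value, ...), one argument or row to a line, values as JSON. servo_tool: Moves the arm, as the interface text tells. Its arguments: {"type":"object","properties":{"claw":{"type":"array","items":{"type":"number"}},"linear":{"type":"array","items":{"type":"array","items":{"type":"number"}}},"twist":{"type":"array","items":{"type":"array","items":{"type":"number"}}},"newtons":{"type":"number"}},"required":["claw","linear","twist"]}

```bash
mkdir -p pics
cat > h.py <<'E'
import numpy as np,cv2
from station import monitor,optics,arm
def cam(n,st=None):
    c=optics.get_calibration(n);K=np.array(c["camera_matrix"],float)
    if "rvec" in c:
        R=cv2.Rodrigues(np.array(c["rvec"],float))[0];t=np.array(c["tvec"],float).ravel()
    else:
        T=np.array(c["T_tool_cam"]);W=np.eye(4);W[:3,:3]=st["tool_rot"];W[:3,3]=st["tcp_pos"]
        M=np.linalg.inv(W@T);R=M[:3,:3];t=M[:3,3]
    return K,c["k1"],R,t
def proj(C,P):
    K,k,R,t=C;p=np.atleast_2d(P)@R.T+t;s=p[:,:2]/p[:,2:];s=s*(1+k*(s**2).sum(1,keepdims=True))
    return s@K[:2,:2].T+K[:2,2]
def back(C,uv,z):
    K,k,R,t=C;d=np.linalg.solve(K[:2,:2],np.array(uv,float)-K[:2,2]);s=d.copy()
    for _ in range(30): s=d/(1+k*(s@s))
    r=R.T@np.array([*s,1]);o=-R.T@t
    return o+r*(z-o[2])/r[2]
E
python3 - <<'E'
from h import *
st=monitor.state();print(st["t"],st["tcp_pos"],st["opening"],arm.tcp_to_tips)
for n in("scene","side","wrist"):
    im=optics.get_image(n);cv2.imwrite(f"pics/{n}0.png",im[:,:,::-1])
    C=cam(n,st);print(n,C[1],-C[2].T@C[3])
E
```

```text
0.0 [5.49728757e-01 6.49619674e-05 2.52688641e-01] 0.08540765149215651 0.022
scene 0.05184741640974353 [0.65234486 0.66074152 1.00825469]
side -0.14846498498852811 [-0.03789597 -0.84549564  0.78461012]
wrist -0.022336311349861693 [0.55081441 0.06527159 0.3732283 ]
```

View pics/scene0.png

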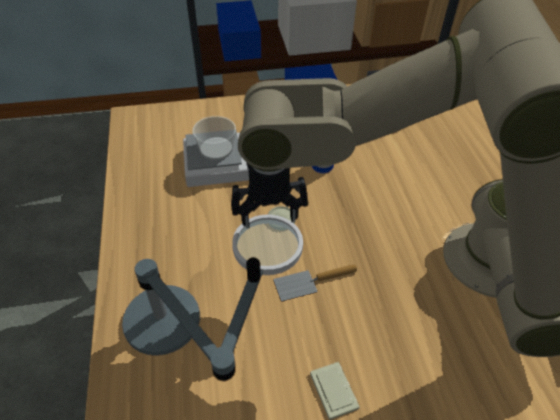

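View pics/side0.png

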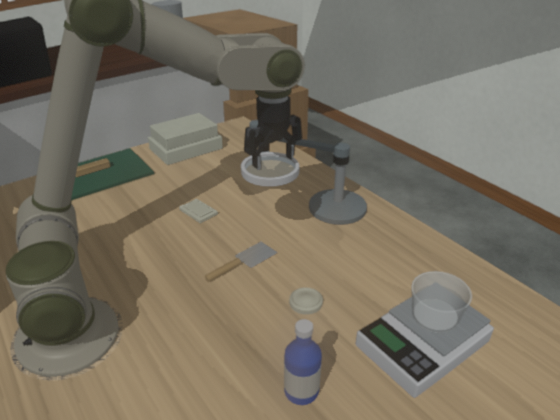

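The scene picture shows the shoulder at about (148,268), the elbow (223,360), the handle top (253,263) and the lens rim (268,243). The tile is at (334,390) and the medallion, partly hidden, at (281,213). In the side picture the medallion is at (306,300), the bottle (303,362), the lens (270,168) and the tile (199,211).

Run:
```python
from h import *
st=monitor.state();S=cam("scene");D=cam("side");W=cam("wrist",st)
f=lambda n,C,uv,z:print(n,back(C,uv,z).round(3))
f("shoulder s",S,(148,266),.203);f("shoulder d",D,(342,150),.203)
f("elbow s",S,(223,358),.23);f("handletop s",S,(253,263),.272)
f("lens s",S,(268,242),.224);f("lens d",D,(270,165),.224)
f("med s",S,(281,214),.019);f("med d",D,(306,298),.019);f("bottle d",D,(304,328),.18);f("bottlebase",D,(302,393),0)
f("tub rim",D,(440,290),.134);f("tile",D,(199,210),.016)
im=optics.get_image("side")[120:420,170:500];cv2.imwrite("pics/sidecrop.png",cv2.resize(im[:,:,::-1],None,fx=2,fy=2))
```

```text
shoulder s [0.798 0.039 0.203]
shoulder d [0.786 0.017 0.203]
elbow s [0.671 0.269 0.23 ]
handletop s [0.599 0.117 0.272]
lens s [0.559 0.035 0.224]
lens d [0.559 0.026 0.224]
med s [ 0.485 -0.216  0.019]
med d [ 0.482 -0.222  0.019]
bottle d [ 0.326 -0.407  0.18 ]
bottlebase [ 0.328 -0.406  0.   ]
tub rim [ 0.63  -0.456  0.134]
tile [0.46  0.244 0.016]
```

View pics/wrist0.png

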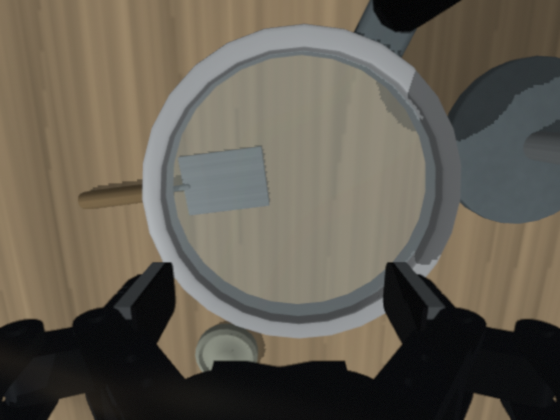

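View pics/sidecrop.png

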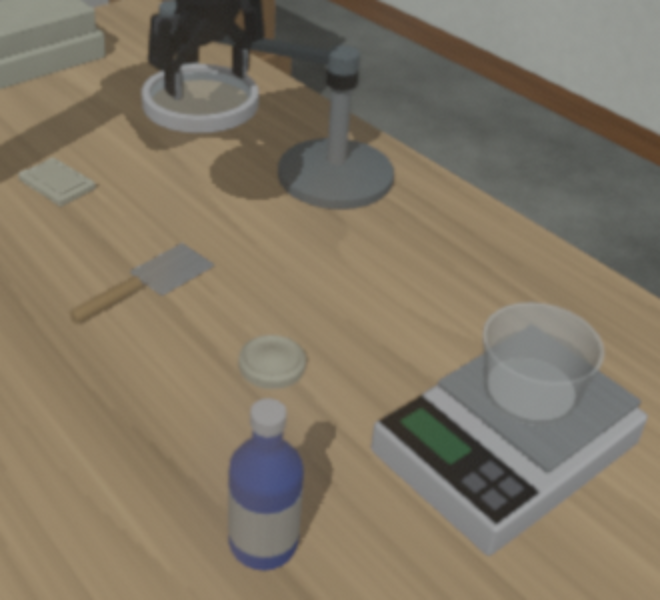

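The wrist picture shows the lens rim centred at about (302,181) and the medallion at (228,352). The crop confirms the medallion is clear of the bottle, and nothing under the arm's sweep is above 180 mm. The bar lengths measured from the points are 0.263 and 0.262 m against 0.260 given. I'll fit the linkage now and plan the path.

```bash
cat > plan.py <<'E'
from h import *
from scipy.optimize import least_squares
def kin(p):
    s=p[:2];e=s+.26*np.array([np.cos(p[2]),np.sin(p[2])]);u=np.array([np.cos(p[3]),np.sin(p[3])])
    return e,e+.17*u,e+.26*u
E
python3 - <<'E'
from plan import *
st=monitor.state();S=cam("scene");D=cam("side");W=cam("wrist",st)
print("lens w",back(W,(302,181),.224),"med w",back(W,(228,352),.019),"rim dia",np.linalg.norm(back(W,(143,181),.224)-back(W,(461,181),.224)))
obs=[(S,(148,266),.203,0),(D,(342,150),.203,0),(S,(223,358),.23,1),(S,(253,263),.272,2),(S,(268,242),.224,3),(D,(270,165),.224,3),(W,(302,181),.224,3)]
def res(p):
    e,h,l=kin(p);pts=[p[:2],e,h,l]
    return np.concatenate([pts[i]-back(C,uv,z)[:2] for C,uv,z,i in obs])
r=least_squares(res,[.79,.03,2.02,4.27],loss="soft_l1",f_scale=.005);p=r.x
print(p,kin(p),(r.fun*1000).round())
m=np.array([.4835,-.219])
def inv(m,p):
    return least_squares(lambda a:kin([*p[:2],*a])[2]-m,[3.1,4.5]).x
a=inv(m,p);print("target",a,kin([*p[:2],*a]),"bend",a[1]-a[0],p[3]-p[2])
for k in np.linspace(0,1,6):
    q=p[2:]+k*(a-p[2:]);print(k,kin([*p[:2],*q])[1].round(4),q[1]-p[3])
E
```

```text
lens w [0.56060618 0.0379874  0.224     ] med w [ 0.48968191 -0.20489535  0.019     ] rim dia 0.13865772217793318
[0.78979508 0.03579114 2.03680824 4.25985042] (array([0.67297005, 0.26806665]), array([0.59863755, 0.11517885]), array([0.55928506, 0.03423825])) [-8. -3.  4. 19.  2. -1. -0. -2.  1. -1.  0.  8. -1. -4.]
target [3.13754006 4.53336807] (array([0.52979722, 0.03684481]), array([ 0.49952596, -0.13043833]), array([ 0.4835, -0.219 ])) bend 1.3958280129635021 2.223042171957986
0.0 [0.5986 0.1152] 0.0
0.2 [0.5592 0.0802] 0.05470353177214626
0.4 [0.5279 0.036 ] 0.10940706354429164
0.6000000000000001 [ 0.5067 -0.0154] 0.1641105953164379
0.8 [ 0.4969 -0.0718] 0.21881412708858328
1.0 [ 0.4995 -0.1304] 0.27351765886072954
```

servo_tool(
  claw=[-1,-1,-1],
  linear=[
    [0,0,0.035],
    [0,0,0.035],
    [0,0,0],
  ],
  twist=[
    [0,0,0],
    [0,0,0],
    [0,0,0],
  ],
)

```text
t: 0.57
tcp_pos: [0.5506, -0.0001, 0.3257]
tool_rot: [[-0.0, 1.0, 0.005], [1.0, 0.0, -0.001], [-0.001, 0.005, -1.0]]
ft_force: [-0.7, 0.1, 0.1]
opening: 0.0853
finger_force: 0.0
```

servo_tool(
  claw=[-1,-1,-1,-1],
  linear=[
    [0.016,0.038,0],
    [0.016,0.038,0],
    [0.016,0.039,0],
    [0,0,0],
  ],
  twist=[
    [0,0,0],
    [0,0,0],
    [0,0,0],
    [0,0,0],
  ],
)

```text
t: 1.08
tcp_pos: [0.5982, 0.1172, 0.3214]
tool_rot: [[-0.003, 1.0, -0.003], [1.0, 0.003, 0.0], [0.0, -0.003, -1.0]]
ft_force: [0.6, -0.3, 0.1]
opening: 0.0855
finger_force: 0.0
```

Run:
```python
from h import *
st=monitor.state();im=optics.get_image("wrist");cv2.imwrite("pics/w1.png",im[:,:,::-1])
W=cam("wrist",st);print(st["tcp_pos"],proj(W,[[.5986,.1152,.272],[.5593,.0342,.224],[.4835,-.219,.019]]))
```

```text
[0.59818939 0.11724675 0.32142153] [[278.53012091 249.79901283]
 [223.66625396 330.52646224]
 [201.03160896 397.14458286]]
```

View pics/w1.png

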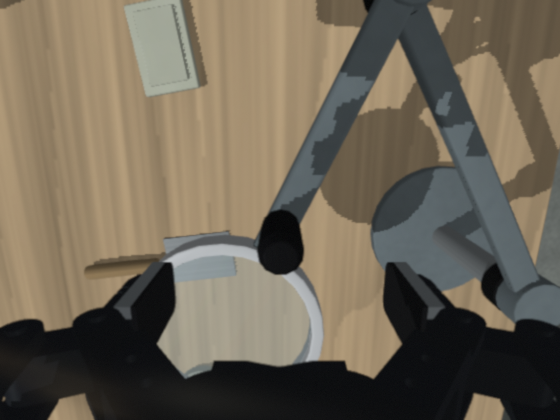

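The handle top shows at about (280,253), against a predicted (278.5,250), so it is where I expected. I'll go down and grip.

servo_tool(
  claw=[-1,-1,-1,-1],
  linear=[
    [0,-0.002,-0.022],
    [0,0,-0.022],
    [0,0,-0.022],
    [0,0,0],
  ],
  twist=[
    [0,0,0],
    [0,0,0],
    [0,0,0],
    [0,0,0],
  ],
)

```text
t: 1.62
tcp_pos: [0.5972, 0.112, 0.2557]
tool_rot: [[0.001, 1.0, -0.004], [1.0, -0.001, -0.0], [-0.0, -0.004, -1.0]]
ft_force: [-0.6, -0.5, 1.1]
opening: 0.0855
finger_force: 0.0
```

servo_tool(
  claw=[1,1,1,1,1],
  linear=[
    [0,0,0],
    [0,0,0],
    [0,0,0],
    [0,0,0],
    [0,0,0],
  ],
  twist=[
    [0,0,0],
    [0,0,0],
    [0,0,0],
    [0,0,0],
    [0,0,0],
  ],
  newtons=60,
)

```text
t: 2.25
tcp_pos: [0.5982, 0.113, 0.2581]
tool_rot: [[-0.0, 1.0, 0.002], [1.0, 0.0, -0.0], [-0.0, 0.002, -1.0]]
ft_force: [0.8, 0.1, 5.6]
opening: 0.0244
finger_force: 59.2
```

servo_tool(
  claw=[1,1,1,1,1],
  linear=[
    [-0.0105,-0.008,0],
    [-0.01,-0.0085,0],
    [-0.0097,-0.009,0],
    [-0.0092,-0.0095,0],
    [0,0,0],
  ],
  twist=[
    [0,0,0.0137],
    [0,0,0.0137],
    [0,0,0.0137],
    [0,0,0.0137],
    [0,0,0],
  ],
)

```text
t: 2.88
tcp_pos: [0.559, 0.0768, 0.2581]
tool_rot: [[-0.053, 0.999, 0.003], [0.999, 0.053, -0.002], [-0.002, 0.003, -1.0]]
ft_force: [0.5, -5.8, 5.1]
opening: 0.0243
finger_force: 59.7
```

servo_tool(
  claw=[1,1,1,1,1],
  linear=[
    [-0.0088,-0.0102,0],
    [-0.0081,-0.0108,0],
    [-0.0075,-0.0113,0],
    [-0.0069,-0.0119,0],
    [0,0,0],
  ],
  twist=[
    [0,0,0.0137],
    [0,0,0.0137],
    [0,0,0.0137],
    [0,0,0.0137],
    [0,0,0],
  ],
)

```text
t: 3.5
tcp_pos: [0.5285, 0.0322, 0.2581]
tool_rot: [[-0.107, 0.994, 0.004], [0.994, 0.107, -0.002], [-0.003, 0.004, -1.0]]
ft_force: [5.6, -6.9, 3.9]
opening: 0.0245
finger_force: 59.9
```

servo_tool(
  claw=[1,1,1,1,1],
  linear=[
    [-0.0063,-0.0122,0],
    [-0.0057,-0.0127,0],
    [-0.005,-0.0131,0],
    [-0.0042,-0.0134,0],
    [0,0,0],
  ],
  twist=[
    [0,0,0.0137],
    [0,0,0.0137],
    [0,0,0.0137],
    [0,0,0.0137],
    [0,0,0],
  ],
)

```text
t: 4.12
tcp_pos: [0.5075, -0.019, 0.2581]
tool_rot: [[-0.162, 0.987, 0.005], [0.987, 0.162, -0.002], [-0.002, 0.004, -1.0]]
ft_force: [6.9, -4.1, 3.3]
opening: 0.0247
finger_force: 60.4
```

servo_tool(
  claw=[1,1,1,1,1],
  linear=[
    [-0.0036,-0.0138,0],
    [-0.0028,-0.014,0],
    [-0.002,-0.0142,0],
    [-0.0014,-0.0144,0],
    [0,0,0],
  ],
  twist=[
    [0,0,0.0137],
    [0,0,0.0137],
    [0,0,0.0137],
    [0,0,0.0137],
    [0,0,0],
  ],
)

```text
t: 4.75
tcp_pos: [0.4978, -0.0751, 0.2581]
tool_rot: [[-0.216, 0.976, 0.005], [0.976, 0.216, -0.001], [-0.002, 0.005, -1.0]]
ft_force: [7.8, -2.9, 2.5]
opening: 0.0242
finger_force: 60.9
```

Run:
```python
from h import *
st=monitor.state();print(st["tcp_pos"])
a=optics.get_image("scene")[100:400,80:410];b=optics.get_image("wrist");b=cv2.resize(b,(400,300))
cv2.imwrite("pics/m.png",np.hstack([cv2.resize(a,(396,360)),np.vstack([b,np.zeros((60,400,3),np.uint8)])])[:,:,::-1])
```

```text
[ 0.49783474 -0.07510736  0.25805576]
```

View pics/m.png

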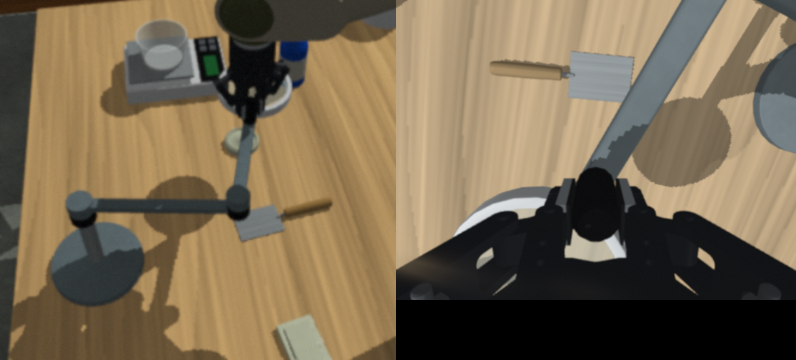

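The arm is following the plan. The medallion now shows clear in the scene picture at about (281,217), with the elbow at about (278,262). I'll refine the medallion and the linkage before the last piece.

Run:
```python
from h import *
S=cam("scene");D=cam("side");st=monitor.state()
print("elbow",back(S,(278,259),.235))
s=optics.get_image("scene");d=optics.get_image("side")
t=np.linspace(0,2*np.pi,60)
def draw(C,im,c,col):
    for z,r in((.019,.038),):
        for p in proj(C,np.c_[c[0]+r*np.cos(t),c[1]+r*np.sin(t),0*t+z]): cv2.circle(im,tuple(int(round(v*4)) for v in p+.375),1,col,-1)
S4=cv2.resize(s,None,fx=4,fy=4,interpolation=2);D4=cv2.resize(d,None,fx=4,fy=4,interpolation=2)
for C,im in((S,S4),(D,D4)):
    draw(C,im,(.4835,-.219),(255,0,0))
c1=S4[4*180:4*255,4*235:4*330];c2=D4[4*262:4*337,4*260:4*355]
cv2.imwrite("pics/med.png",np.hstack([c1,c2])[:,:,::-1])
```

```text
elbow [0.54787377 0.08839843 0.235     ]
```

View pics/med.png

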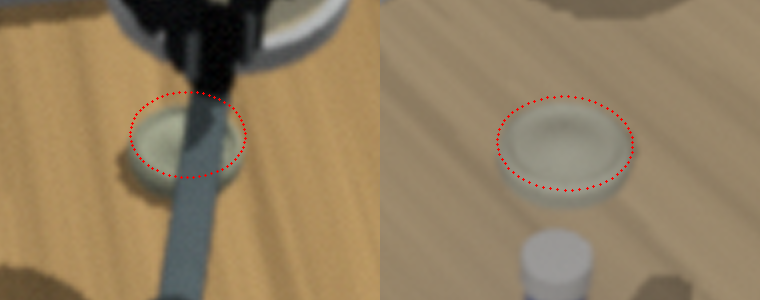

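The red prediction sits about 3 px too high in the scene view and about 1 px too high in the side view. The medallion's top centre is at about (281.5,217) in scene and (306.7,299) in side.

Run:
```python
from plan import *
S=cam("scene");D=cam("side");st=monitor.state()
a=back(S,(281.5,217),.019);b=back(D,(306.7,299),.019);print(a,b)
m=(a+b)[:2]/2
# shoulder, lower-bar angle refit: handle now at TCP
h0=np.array([.5982,.1135]);h1=st["tcp_pos"][:2]
L0=np.array([.5605,.0365])
def res(p):
    A=kin([p[0],p[1],p[2],p[3]]);B=kin([p[0],p[1],p[4],p[5]])
    return np.concatenate([A[1]-h0,(A[2]-L0)*.6,B[1]-h1,(A[0]-[.671,.269])*.4,(B[0]-[.548,.088])*.4,(p[:2]-[.793,.030])*.3])
p=least_squares(res,[.79,.03,2.04,4.26,2.9,4.47]).x
print(p,kin(p[[0,1,2,3]]),kin(p[[0,1,4,5]]))
for mm in (m,a[:2],b[:2]):
    q=least_squares(lambda x:kin([*p[:2],*x])[2]-mm,p[4:]).x
    k=kin([*p[:2],*q]);print(mm,"dhandle",k[1]-h1,"dtheta",q[1]-p[5],k)
```

```text
[ 0.48600772 -0.2050994   0.019     ] [ 0.48125759 -0.22512805  0.019     ]
[0.79749083 0.03725211 2.06345478 4.25043747 2.94076589 4.44449324] (array([0.67451866, 0.26633254]), array([0.59875036, 0.11415119]), array([0.55863773, 0.03358459])) (array([0.54271631, 0.08911679]), array([ 0.49771683, -0.07481932]), array([ 0.47389358, -0.16160902]))
[ 0.48363266 -0.21511372] dhandle [ 0.00455998 -0.05225331] dtheta 0.059208118291063094 (array([0.53749847, 0.03924522]), array([ 0.50227852, -0.1270664 ]), array([ 0.48363266, -0.21511372]))
[ 0.48600772 -0.2050994 ] dhandle [ 0.00621333 -0.04208923] dtheta 0.06739788707083072 (array([0.5377886 , 0.04969216]), array([ 0.50393187, -0.11690232]), array([ 0.48600772, -0.2050994 ]))
[ 0.48125759 -0.22512805] dhandle [ 0.00305327 -0.062456  ] dtheta 0.04933544842337856 (array([0.53763195, 0.02868672]), array([ 0.50077181, -0.13726909]), array([ 0.48125761, -0.22512805]))
```

The side view disagrees by about 2 cm in y. For the shoulder and the lens it was also biased towards −y, while wrist, scene and the grasp agree with each other. I'll trust scene and wrist, which give (0.487,−0.206), and check straight down afterwards.

servo_tool(
  claw=[1,1,1,1,1],
  linear=[
    [0.001,-0.011,0],
    [0.0015,-0.011,0],
    [0.0018,-0.011,0],
    [0.002,-0.011,0],
    [0,0,0],
  ],
  twist=[
    [0,0,0.0165],
    [0,0,0.0165],
    [0,0,0.0165],
    [0,0,0.0165],
    [0,0,0],
  ],
)

```text
t: 5.58
tcp_pos: [0.5043, -0.1186, 0.258]
tool_rot: [[-0.28, 0.96, 0.005], [0.96, 0.28, -0.001], [-0.002, 0.005, -1.0]]
ft_force: [8.5, -0.6, 3.3]
opening: 0.024
finger_force: 61.0
```

servo_tool(
  claw=[-1,-1,-1,-1,-1],
  linear=[
    [0,0,0],
    [0,0,0],
    [0,0,0],
    [0,0,0],
    [0,0,0],
  ],
  twist=[
    [0,0,0],
    [0,0,0],
    [0,0,0],
    [0,0,0],
    [0,0,0],
  ],
)

```text
t: 6.2
tcp_pos: [0.5025, -0.118, 0.2573]
tool_rot: [[-0.281, 0.96, -0.0], [0.96, 0.281, 0.0], [0.0, -0.0, -1.0]]
ft_force: [-0.1, -0.9, -0.1]
opening: 0.0851
finger_force: 0.0
```

servo_tool(
  claw=[-1,-1,-1,-1,-1],
  linear=[
    [0,0,0.02],
    [0,0,0.03],
    [0,0,0.03],
    [0,0,0.03],
    [0,0,0],
  ],
  twist=[
    [0,0,0],
    [0,0,0],
    [0,0,0],
    [0,0,0],
    [0,0,0],
  ],
)

```text
t: 6.82
tcp_pos: [0.5029, -0.1182, 0.3692]
tool_rot: [[-0.281, 0.96, 0.004], [0.96, 0.281, -0.002], [-0.003, 0.003, -1.0]]
ft_force: [0.2, -0.5, -0.0]
opening: 0.0855
finger_force: 0.0
```

servo_tool(
  claw=[-1,-1,-1,-1,-1],
  linear=[
    [0,-0.038,0.01],
    [0,-0.038,0.01],
    [0,-0.038,0.01],
    [0,-0.037,0.01],
    [0,0,0],
  ],
  twist=[
    [0,0,0],
    [0,0,0],
    [0,0,0],
    [0,0,0],
    [0,0,0],
  ],
)

```text
t: 7.45
tcp_pos: [0.5024, -0.2711, 0.4058]
tool_rot: [[-0.279, 0.96, -0.002], [0.96, 0.279, 0.001], [0.002, -0.001, -1.0]]
ft_force: [-0.6, 1.7, -0.9]
opening: 0.085
finger_force: 0.0
```

Run:
```python
from h import *
st=monitor.state();print(st["tcp_pos"]);W=cam("wrist",st);print(-W[2].T@W[3])
cv2.imwrite("pics/w2.png",optics.get_image("wrist")[:,:,::-1])
```

```text
[ 0.50241947 -0.27110632  0.40579646]
[ 0.48525276 -0.20858782  0.52641281]
```

View pics/w2.png

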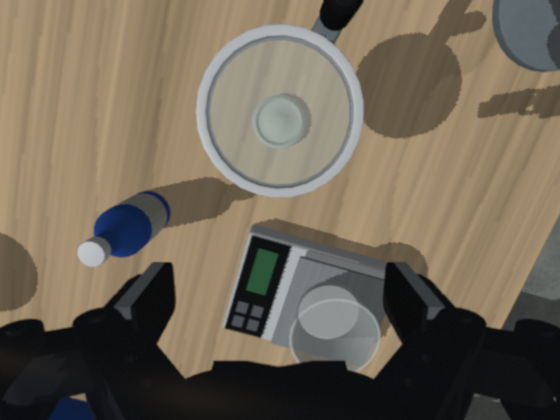

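From above, the lens rim centre is at (280,110) and the medallion's top centre at about (281,119), well inside the glass. I'll work out the true vertical offset.

Run:
```python
from h import *
st=monitor.state();W=cam("wrist",st)
print("lens",back(W,(280,110),.223),"med",back(W,(281,119),.019),W[2][2])
```

```text
lens [ 0.48400796 -0.20179547  0.223     ] med [ 0.48796674 -0.20950468  0.019     ] [ 0.07007377 -0.24755556 -0.96633634]
```

The lens is about 9 mm off centre (4, −8 mm). That would do, but there is time to spare, so I'll regrip and correct it.

servo_tool(
  claw=[-1,-1,-1,-1,-1],
  linear=[
    [0.0005,0.038,-0.01],
    [0.0005,0.038,-0.01],
    [0.0005,0.038,-0.01],
    [0,0.0385,-0.01],
    [0,0,0],
  ],
  twist=[
    [0,0,0],
    [0,0,0],
    [0,0,0],
    [0,0,0],
    [0,0,0],
  ],
)

```text
t: 8.12
tcp_pos: [0.5034, -0.1132, 0.3666]
tool_rot: [[-0.286, 0.958, -0.001], [0.958, 0.286, 0.001], [0.001, -0.001, -1.0]]
ft_force: [0.1, 0.2, 0.1]
opening: 0.0855
finger_force: 0.0
```

servo_tool(
  claw=[-1,-1,-1,-1,-1],
  linear=[
    [0,0,-0.028],
    [0,0,-0.028],
    [0,0,-0.028],
    [0,0,-0.025],
    [0,0,0],
  ],
  twist=[
    [0,0,0],
    [0,0,0],
    [0,0,0],
    [0,0,0],
    [0,0,0],
  ],
)

```text
t: 8.75
tcp_pos: [0.5034, -0.1164, 0.2569]
tool_rot: [[-0.281, 0.96, -0.003], [0.96, 0.281, 0.002], [0.002, -0.003, -1.0]]
ft_force: [0.1, 0.1, -0.1]
opening: 0.0853
finger_force: 0.0
```

servo_tool(
  claw=[1,1,1,1,1],
  linear=[
    [0,0,0],
    [0,0,0],
    [0,0,0],
    [0,0,0],
    [0,0,0],
  ],
  twist=[
    [0,0,0],
    [0,0,0],
    [0,0,0],
    [0,0,0],
    [0,0,0],
  ],
)

```text
t: 9.38
tcp_pos: [0.5041, -0.1167, 0.259]
tool_rot: [[-0.281, 0.96, 0.001], [0.96, 0.281, -0.001], [-0.001, 0.001, -1.0]]
ft_force: [-2.3, -0.7, 6.6]
opening: 0.0239
finger_force: 59.0
```

servo_tool(
  claw=[1,1,1,1],
  linear=[
    [0.0015,-0.0045,0],
    [0.0015,-0.0045,0],
    [0,0,0],
    [0,0,0],
  ],
  twist=[
    [0,0,0.008],
    [0,0,0.008],
    [0,0,0],
    [0,0,0],
  ],
)

```text
t: 9.88
tcp_pos: [0.5078, -0.125, 0.2591]
tool_rot: [[-0.298, 0.955, 0.003], [0.955, 0.298, 0.0], [-0.0, 0.003, -1.0]]
ft_force: [3.0, 3.9, 5.8]
opening: 0.0241
finger_force: 58.9
```

servo_tool(
  claw=[-1,-1,-1,-1,-1],
  linear=[
    [0,0,0],
    [0,0,0],
    [0,0,0],
    [0,0,0],
    [0,0,0],
  ],
  twist=[
    [0,0,0],
    [0,0,0],
    [0,0,0],
    [0,0,0],
    [0,0,0],
  ],
)

```text
t: 10.5
tcp_pos: [0.5071, -0.1255, 0.2583]
tool_rot: [[-0.297, 0.955, -0.0], [0.955, 0.297, 0.0], [0.0, -0.0, -1.0]]
ft_force: [0.0, 0.8, 0.1]
opening: 0.0854
finger_force: 0.0
```

servo_tool(
  claw=[-1,-1,-1,-1,-1],
  linear=[
    [0,0,0.02],
    [0,0,0.03],
    [0,0,0.03],
    [0,0,0.03],
    [0,0,0],
  ],
  twist=[
    [0,0,0],
    [0,0,0],
    [0,0,0],
    [0,0,0],
    [0,0,0],
  ],
)

```text
t: 11.12
tcp_pos: [0.5074, -0.1257, 0.3702]
tool_rot: [[-0.297, 0.955, 0.004], [0.955, 0.297, -0.002], [-0.003, 0.003, -1.0]]
ft_force: [-0.2, -0.9, -0.3]
opening: 0.0855
finger_force: 0.0
```

servo_tool(
  claw=[-1,-1,-1,-1,-1],
  linear=[
    [0,-0.038,0.01],
    [0,-0.038,0.01],
    [0,-0.038,0.01],
    [0,-0.037,0.01],
    [0,0,0],
  ],
  twist=[
    [0,0,0],
    [0,0,0],
    [0,0,0],
    [0,0,0],
    [0,0,0],
  ],
)

```text
t: 11.75
tcp_pos: [0.5069, -0.2787, 0.4067]
tool_rot: [[-0.294, 0.956, -0.002], [0.956, 0.294, 0.001], [0.002, -0.001, -1.0]]
ft_force: [0.1, 1.1, -0.3]
opening: 0.0855
finger_force: 0.0
```

servo_tool(
  claw=[-1,-1],
  linear=[
    [0,0,0],
    [0,0,0],
  ],
  twist=[
    [0,0,0],
    [0,0,0],
  ],
)

```text
t: 12.0
tcp_pos: [0.5071, -0.2754, 0.4081]
tool_rot: [[-0.298, 0.955, -0.0], [0.955, 0.298, 0.0], [0.001, -0.0, -1.0]]
ft_force: [-0.1, -0.2, -0.1]
opening: 0.0855
finger_force: 0.0
```

Run:
```python
from h import *
import pickle
st=monitor.state();W=cam("wrist",st);pickle.dump(W,open("W.pkl","wb"))
im=optics.get_image("wrist");cv2.imwrite("pics/w3.png",cv2.resize(im[0:220,150:420],None,fx=2.5,fy=2.5)[:,:,::-1])
```

```text
(no output)
```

View pics/w3.png

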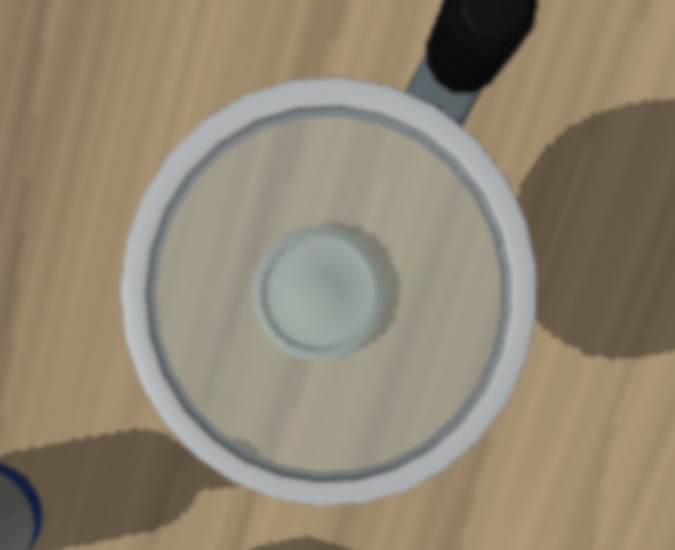

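The rim centre is at crop (329,290), which is image (281.8,116). The medallion is at crop (321,291), which is (278.4,116.4).

Run:
```python
from h import *
import pickle
W=pickle.load(open("W.pkl","rb"));print(back(W,(281.8,116),.222),back(W,(278.4,116.4),.017),-W[2].T@W[3])
st=monitor.state();print(st["t"],st["ft_force"])
arm.finish_job()
```

```text
[ 0.49054209 -0.21231283  0.222     ] [ 0.48741631 -0.21366681  0.017     ] [ 0.48857596 -0.2132176   0.52861433]
12.05 [ 0.34203765 -0.49538313 -0.4441289 ]
the job is handed in; nothing more can be done
```

The lens now sits over the medallion, about 3 mm off centre as measured from above with the wrist camera, so the whole medallion lies under the glass. The handle is released, the gripper is clear, and I handed the job in at about 12 s.

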